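Nest the turned cups and put the drawer knobs away under cover

ROBOT

A 6-joint arm with a two-finger parallel gripper is mounted at the origin on the work surface. World frame = base frame: x ahead of the robot, y to its left, z up, the work surface at z = 0. Lengths are in m, angles in rad, forces in N, time in s.
With the tool pointing down it reaches from about 0.4 to 0.925 m from the base axis. Payload 3.4 kg.
Tool frame: the origin (TCP) lies at the very end of the fingers, on their centre line; the grasp point (between the pads) lies 19 mm behind it; z points along the fingers, y is the line along which they close (so a half turn about z gives the same grasp; the last joint's range is limited). The gripper opens to 85 mm and grips with 20 to 120 N. Pads are 22 mm wide; open, the fingers measure 114 mm over their backs; the gripper's body (76 mm by 85 mm) begins 54 mm behind the grasp point. The pads swing forward as they close: fully open they stand 13 mm farther back than shut.
Start: joints at [1.218, 0.307, 1.506, -0, 1.328, -0.073], TCP at [0.159, 0.553, 0.231] pointing down, gripper open.
Joint ranges: [-3.12, 3.12], [-1.05, 2.28], [0.14, 2.33], [-1.42, 4.57], [0.1, 2.73], [-2.68, 2.68]. Speed limits (rad/s): [2.57, 2.57, 3.14, 3.14, 3.14, 3.14].

INTERFACE

Orientations are given as a unit quaternion [x, y, z, w].
In Python, from rig import state, capture, job, find_in, outline_of gives the robot as it stands.
- The arm moves only by the tool send_rows, never from a script. Its arguments are lists of equal length, an entry for each row: "delta_pos": the shift along the world's x, y, z as a fraction of full scale, a list of three; "twist": the turn, a rotation vector about the world's x, y, z as a fraction of full scale, a list of three; "jaw": the finger opening in mm, from 0 to 85.4. In form: {"delta_pos": [[dx, dy, dz], ...], "twist": [[rx, ry, rz], ...], "jaw": [jaw, ...]}. A call has exactly 10 rows; each row shifts and turns the commanded pose from where the row before left it; what a row does not reach is not made up. Full scale, the value 1, is 0.03 m for a shift and 0.08 rad for a turn. A row lasts 1/8 s, in which the tool goes at most 62.5 mm and 10.7 degrees, less where a joint would pass 70% of its speed; a pose out of reach is approached as far as the arm can. A call with a number of a shift or a turn outside -1 to 1 is refused whole. A call with a gripper value outside its range is refused whole. The fingers move at their own pace and stop on an object; "newtons" is the grip in N (left out, the last holds). Time passes only in rows, so rows that do not move let the fingers close, or fill a call up. It gives the time, the measured TCP pose, the force, the opening and the grip force at its end, in the units of the state.
- state(): the state, without advancing time (a new reading comes with each control period).
- capture(name): name is "side" or "top"; returns a dict with "pixels" (480x640x3 uint8, red, green, blue), "fx", "fy", "cx", "cy" (pixels), "R" (3x3) and "t" (3): a world point X has camera coordinates R X + t. Camera axes: x right, y down, z forward; pixel columns grow to the right and rows downward; lengths in m; the calibration is good to about 2 mm. A picture is of the moment at which its call begins. There is no depth.
- job.close_job(): hands the job in; it is judged then, once.
Trained networks look in the newest picture that a camera, given by its name, has taken for a name from the list of things; names that differ only in an ending like _2 or _b are one class to them, and where a whole thing is asked for, a point or a joint stands for the part that bears it (a point fixed in the world has none). Each returns a list of dicts, best first, with "conf" (0 to 1); they miss things now and then, are a little off and sometimes report something else, mostly with a low value. They report only what shows in the picture. A call takes as long as a camera call. They do not tell look-alikes from the thing itself.
- find_in(camera, target): "bbox" ([left, top, right, bottom] in pixels, round what is visible of it).
- outline_of(camera, target): "pixels" (480x640 bool, what is visible of it) and "bbox" ([left, top, right, bottom] in pixels, round what is visible of it).
The state is a dict: "time": time; "joints": joint angles; "qvel": joint speeds; "joint_torque": joint torques, N m; "tool_pos": TCP position; "tool_rot": TCP orientation; "force": force on the tool from outside, world axes, zero at the start; "torque": the same for the moment, N m; "finger_gap": opening from 0.0 (shut) to 1.0 (fully open); "gripper_force": force on a finger pad.
Only numpy, scipy, OpenCV 4.12 (cv2) and the standard library are available. Lean on these libraries where they do the work, as an engineer would, in place of code of your own. Each camera call takes 0.05 s, during which the arm holds its last target. There are 200 camera calls.

TASK

Put the drawer knobs away: nest the four turned cups in size order inside one another in the largest cup, each standing level and fully down on the floor of the next larger. Put every loose drawer knob into the smallest cup, and set the cover on its rim so that it sits home and level. Leave the nest standing upright on the bench, and do not push the other things on the bench out of their places.

Things in the scene. Friction and masses are not known exactly. Their poses are not given: they have to be found in the camera images.
- cup_a_mid (a point): Turned dark wood cup, the largest, upright. Outer diameter 80 mm at the rim (straight for the top 20 mm, then tapering to 68 at the foot), 78 mm high, wall 3 mm (mouth 74 mm), inner floor 24 mm above its underside. 170 g. Point: on the axis, half-way up (39 mm above the underside); z up.
- cup_b_mid (a point): Turned dark wood cup, the second, upright. Outer diameter 70 mm at the rim (straight for the top 20 mm, then tapering to 58 at the foot), 76 mm high, wall 3 mm (mouth 64 mm), inner floor 24 mm above its underside. Nested, its rim is 22 mm and its point 23 mm above the next larger cup's. 130 g. Point: on the axis, half-way up (38 mm above the underside); z up.
- cup_c_mid (a point): Turned dark wood cup, the third, upright. Outer diameter 60 mm at the rim (straight for the top 20 mm, then tapering to 48 at the foot), 74 mm high, wall 3 mm (mouth 54 mm), inner floor 24 mm above its underside. Nested, its rim is 22 mm and its point 23 mm above the next larger cup's. 100 g. Point: on the axis, half-way up (37 mm above the underside); z up.
- cup_d_mid (a point): Turned dark wood cup, the smallest, upright. Outer diameter 50.5 mm at the rim (straight for the top 20 mm, then tapering to 42.5 at the foot), 72 mm high, wall 3 mm (mouth 44.5 mm), inner floor 8 mm above its underside. Nested, its rim is 22 mm and its point 23 mm above the next larger cup's. 60 g. Point: on the axis, half-way up (36 mm above the underside); z up.
- cover_mid (a point): Loose wooden cover of the smallest cup, right way up: disc 54 mm across, 6 thick; on top a handle 16 mm across, 18 tall; below, a step 36 mm across, 5 deep, that goes into the cup's mouth. 29 mm tall in all, 30 g. Point: mid-disc on the axis, 8 mm above the step's underside; z up. Seated, it is 39 mm above the smallest cup's point.
- knob1_mid (a point): Small turned wooden drawer knob, mushroom-shaped: round domed head 20 mm across, foot 16 mm, 19.5 mm tall, 12 g, standing on its foot (it may roll if knocked). Two to four of these stand on the bench; the rest are absent. Point: on its axis, 10 mm above the foot; z up.
- knob2_mid (a point): Small turned wooden drawer knob, mushroom-shaped: round domed head 20 mm across, foot 16 mm, 19.5 mm tall, 12 g, standing on its foot (it may roll if knocked). Two to four of these stand on the bench; the rest are absent. Point: on its axis, 10 mm above the foot; z up.
- knob3_mid (a point): Small turned wooden drawer knob, mushroom-shaped: round domed head 20 mm across, foot 16 mm, 19.5 mm tall, 12 g, standing on its foot (it may roll if knocked). Two to four of these stand on the bench; the rest are absent. Point: on its axis, 10 mm above the foot; z up.
- knob4_mid (a point): Small turned wooden drawer knob, mushroom-shaped: round domed head 20 mm across, foot 16 mm, 19.5 mm tall, 12 g, standing on its foot (it may roll if knocked). Two to four of these stand on the bench; the rest are absent. Point: on its axis, 10 mm above the foot; z up.
- tape: Yellow tape measure, 68 x 62 mm, 34 mm tall; leave it in its place. Origin at the centre of its underside.
- sander: Cork sanding block, 120 x 65 mm, 30 mm tall, x along its length; leave it in its place. Origin at the centre of its underside.
- square: Try square lying flat: wooden stock 110 mm long along its y, 16 mm tall, and a steel blade reaching 160 mm along its x; left of the work. Origin under the middle of the stock.
- wax: Brass wax tin, 72 mm across, 55 mm tall; beyond the work. Origin at the centre of its underside.
- glue: White glue bottle with a nozzle, 66 mm across, 205 mm tall, right of the work. Origin at the centre of its underside.
- mallet: Wooden mallet, 270 mm long, lying on the right. Origin under its middle.
Things that resemble listed ones, but are neither listed nor needed, are in the scene too. What is shaped like the part that bears cup_b_mid but green or turquoise is not meant.

How it is judged:
By the outcome, as a careful person would: the job done as asked, in the order asked, and still so for the second after the job is handed in, with the robot touching nothing.
Of knob1, knob2, knob3, knob4 only 2 to 4 are there at a start; the rules pass over those that are not, and their reading is None.
At some moment in a run one of cup_b, cup_c, cup_d, cover, knob1, knob2, knob3, knob4 may be knocked a few centimetres aside while the robot is not near it.
It also fails if it takes over 210 s, if anything falls off the work surface, if the arm or the gripper's body presses on something with over 40 N, if the wrist force passes 120 N, or if a joint passes its speed limit or range.

## Working session

There is one attempt and no reset: what is moved stays moved. The work goes in short steps, Python scripts to look and compute and a tool call to move; the robot and the scene stay as the last step left them, time stands still between calls to the robot, and variables do not carry over. Pictures are saved under pics/ and viewed, at most 14 in all, crops included, and the job is handed in when it is done.

Besides the shell and the picture viewer there is one more tool, called after "Emit:" by a JSON object that holds its "fn" and its "kwargs". send_rows: Moves the arm, as the interface text tells. Shift numbers are shares of 0.03 m and turn numbers shares of 0.08 rad, none past 1 either way. Its arguments: {"type":"object","properties":{"delta_pos":{"type":"array","items":{"type":"array","items":{"type":"number","minimum":-1,"maximum":1}}},"twist":{"type":"array","items":{"type":"array","items":{"type":"number","minimum":-1,"maximum":1}}},"jaw":{"type":"array","items":{"type":"number"}},"newtons":{"type":"number"}},"required":["delta_pos","twist","jaw"]}

```bash
ls; mkdir -p pics
python3 - <<'E'
from rig import *
import cv2,numpy as np
for n in("side","top"):
    c=capture(n); cv2.imwrite(f"pics/{n}0.png",c["pixels"][:,:,::-1])
    R=np.array(c["R"]);t=np.array(c["t"]);print(n,c["fx"],c["fy"],c["cx"],c["cy"],R.round(3).tolist(),(-R.T@t).round(3))
    for k in["cup_a_mid","cup_b_mid","cup_c_mid","cup_d_mid","cover_mid","knob1_mid","tape","sander","square","wax","glue","mallet"]:
        print(k,[(round(d["conf"],2),np.round(d["bbox"]).astype(int).tolist()) for d in find_in(n,k)])
print(state())
E
```

```text
pics
side 566.1122807244961 566.1122807244961 322.8340461853551 243.4909877631915 [[0.969, -0.246, 0.021], [-0.158, -0.684, -0.712], [0.19, 0.687, -0.702]] [ 0.284 -1.086  1.122]
cup_a_mid []
cup_b_mid [(0.78, [360, 273, 387, 312]), (0.66, [312, 284, 337, 323]), (0.65, [310, 143, 334, 169]), (0.6, [321, 242, 349, 278]), (0.57, [407, 274, 436, 304])]
cup_c_mid [(0.57, [262, 308, 285, 348]), (0.29, [313, 141, 332, 170]), (0.22, [389, 283, 421, 350])]
cup_d_mid [(0.95, [317, 178, 335, 206])]
cover_mid [(0.72, [325, 235, 342, 246])]
knob1_mid [(0.42, [284, 236, 289, 243])]
tape [(0.65, [273, 159, 298, 179])]
sander [(0.69, [329, 340, 385, 386])]
square [(0.89, [226, 141, 281, 162]), (0.6, [387, 282, 423, 351])]
wax [(0.69, [312, 144, 332, 169]), (0.63, [328, 339, 384, 386])]
glue [(0.69, [391, 284, 426, 353]), (0.21, [324, 235, 340, 246])]
mallet [(0.33, [264, 311, 285, 346])]
top 517.1330726989678 517.1330726989678 324.5205512465407 236.40111526173078 [[-0.018, -1.0, 0.009], [-0.992, 0.016, -0.123], [0.123, -0.011, -0.992]] [ 0.392 -0.026  1.435]
cup_a_mid [(0.83, [164, 281, 200, 311])]
[... 542 characters left out ...]
49])]
{'time': 1.3, 'joints': array([ 1.21749148e+00,  3.06801815e-01,  1.50644406e+00, -1.47030566e-05,
        1.32842557e+00, -7.34934084e-02]), 'qvel': array([-0.00125103, -0.00223505, -0.00224002, -0.00059893, -0.00042571,
       -0.00026946]), 'joint_torque': array([ 1.06454918e-03, -4.57477891e+01, -2.52329797e+01,  1.13167555e-04,
        9.87734384e-04, -1.46096357e-05]), 'tool_pos': array([0.15881498, 0.55260157, 0.2312872 ]), 'tool_rot': array([ 1.39448009e-01,  9.90229393e-01, -4.00125285e-05, -1.36843345e-06]), 'force': array([ 0.10045205, -0.04848526, -0.00687505]), 'torque': array([ 0.00317899, -0.00372128, -0.01443814]), 'gripper_force': 0.0, 'finger_gap': 0.9973459081485893}
```

Run:
```python
import cv2
a=cv2.imread("pics/side0.png")[125:400,210:460]; b=cv2.imread("pics/top0.png")[130:360,100:560]
cv2.imwrite("pics/s1.png",cv2.resize(a,None,fx=2.15,fy=2.15,interpolation=3)); cv2.imwrite("pics/t1.png",cv2.resize(b,None,fx=1.73,fy=1.73,interpolation=3))
```

```text
(no output)
```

View pics/s1.png

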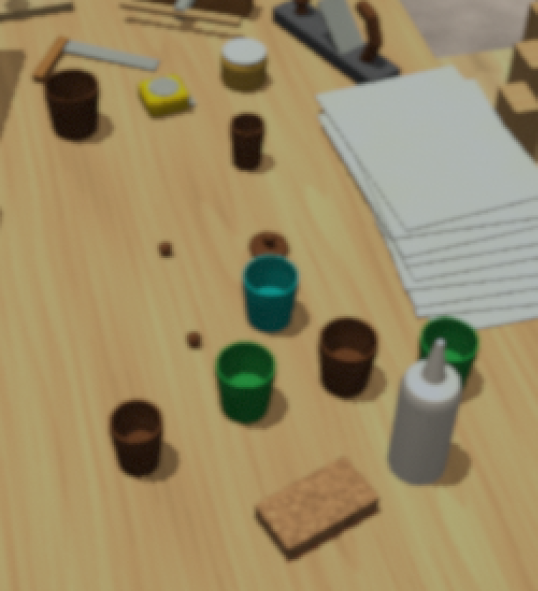

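View pics/t1.png

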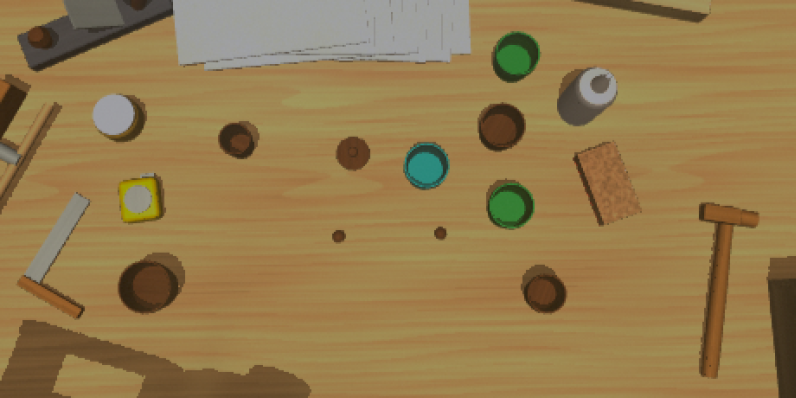

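```bash
cat > h.py <<'E'
from rig import *
import cv2,numpy as np
from scipy.optimize import least_squares
# profile rings (z above underside, radius)
cup=lambda D,d,h:[(0,d/2),(h-.02,D/2),(h,D/2)]
P=dict(cup_a_mid=cup(.08,.068,.078),cup_b_mid=cup(.07,.058,.076),cup_c_mid=cup(.06,.048,.074),cup_d_mid=cup(.0505,.0425,.072),
 cover_mid=[(0,.018),(.005,.027),(.011,.027),(.011,.008),(.029,.008)],knob1_mid=[(0,.008),(.01,.01),(.0195,.004)])
A=np.linspace(0,2*np.pi,48)
def proj(c,X): 
    q=X@np.array(c["R"]).T+np.array(c["t"]); return np.c_[c["fx"]*q[:,0]/q[:,2]+c["cx"],c["fy"]*q[:,1]/q[:,2]+c["cy"]]
def sil(c,k,p):
    X=np.vstack([np.c_[p[0]+r*np.cos(A),p[1]+r*np.sin(A),0*A+z+p[2]] for z,r in P[k]]); u=proj(c,X)
    return np.r_[u.min(0),u.max(0)]
def ray(c,uv,z):
    R=np.array(c["R"]);o=-R.T@np.array(c["t"]);d=R.T@np.array([(uv[0]-c["cx"])/c["fx"],(uv[1]-c["cy"])/c["fy"],1]);return o+d*(z-o[2])/d[2]
def fit(cb,k,z0=0.):
    """cb: list of (cam,bbox incl. pixel edges)"""
    c,b=cb[0]; g=ray(c,[(b[0]+b[2])/2,(b[1]+b[3])/2],z0+.03)[:2]
    s=least_squares(lambda p:np.concatenate([sil(c,k,[p[0],p[1],z0])-np.array(b) for c,b in cb]),g,loss='soft_l1')
    return s.x,np.sqrt(np.mean(s.fun**2))
def look(keys,cams=("top","side"),skip=("green",)):
    C={n:capture(n) for n in cams}; out={}
    for k in keys:
        for n in cams:
            for d in outline_of(n,k):
                m=np.array(d["pixels"],bool)
                if m.sum()<8: continue
                col=np.median(C[n]["pixels"][m],0); ys,xs=np.where(m); b=[xs.min(),ys.min(),xs.max()+1,ys.max()+1]
                p,r=fit([(C[n],b)],k); out.setdefault(k,[]).append((n,C[n],b,p,r,col,d["conf"]))
    return out
E
cat > see.py <<'E'
import sys; from h import *
for k,v in look(sys.argv[1:]).items():
    for n,c,b,p,r,col,cf in v: print(k,n,round(cf,2),p.round(4),"res",r.round(1),b,col.astype(int))
    print(state()["time"].__round__(2))
E
python3 see.py cup_a_mid cup_b_mid cup_c_mid cup_d_mid cover_mid knob1_mid
```

```text
cup_a_mid top 0.7 [0.4097 0.3293] res 0.3 [np.int64(168), np.int64(281), np.int64(203), np.int64(311)] [84 54 28]
cup_a_mid side 0.96 [0.4141 0.3213] res 0.1 [np.int64(230), np.int64(157), np.int64(257), np.int64(192)] [38 23 14]
2.0
cup_b_mid top 0.92 [ 0.6489 -0.2171] res 0.3 [np.int64(376), np.int64(189), np.int64(403), np.int64(218)] [88 55 30]
cup_b_mid top 0.85 [ 0.5228 -0.2279] res 0.2 [np.int64(381), np.int64(236), np.int64(409), np.int64(263)] [ 53 121  51]
cup_b_mid top 0.77 [ 0.587  -0.1011] res 0.2 [np.int64(334), np.int64(213), np.int64(360), np.int64(240)] [ 43 134 121]
cup_b_mid top 0.72 [ 0.7625 -0.2472] res 0.4 [np.int64(386), np.int64(148), np.int64(412), np.int64(178)] [47 92 42]
cup_b_mid side 0.88 [ 0.5266 -0.2309] res 0.4 [np.int64(310), np.int64(283), np.int64(338), np.int64(323)] [15 61 25]
cup_b_mid side 0.8 [ 0.7695 -0.2367] res 2.1 [np.int64(404), np.int64(272), np.int64(433), np.int64(305)] [23 69 31]
cup_b_mid side 0.66 [ 0.5899 -0.1043] res 0.1 [np.int64(322), np.int64(244), np.int64(349), np.int64(281)] [ 8 65 60]
cup_b_mid side 0.56 [ 0.6518 -0.2218] r
[... 685 characters left out ...]
9 [0.6367 0.1929] res 0.1 [np.int64(316), np.int64(177), np.int64(333), np.int64(205)] [44 27 16]
2.0
cover_mid top 0.75 [0.4072 0.4981] res 24.4 [np.int64(110), np.int64(242), np.int64(151), np.int64(314)] [142 137 123]
cover_mid top 0.53 [0.6183 0.0163] res 0.5 [np.int64(294), np.int64(210), np.int64(313), np.int64(228)] [94 59 33]
cover_mid side 0.49 [0.6224 0.0176] res 1.3 [np.int64(325), np.int64(233), np.int64(344), np.int64(244)] [96 61 36]
2.0
knob1_mid side 0.54 [0.488  0.0376] res 0.0 [np.int64(283), np.int64(237), np.int64(290), np.int64(245)] [107  77  47]
knob1_mid side 0.25 [ 0.5478 -0.4274] res 24.9 [np.int64(328), np.int64(337), np.int64(386), np.int64(386)] [159 120  78]
2.0
```

Run:
```python
from h import *
P["glue"]=[(0,.033),(.14,.033),(.205,.004)]; P["tape"]=[(0,.033),(.034,.033)];P["wax"]=[(0,.036),(.055,.036)]
for k,v in look(["glue","tape","wax"]).items():
    for x in v: print(k,x[0],x[3].round(3),x[4].round(1),x[6])
c=capture("top"); 
for u in((338/1.73+100,236/1.73+130),(440/1.73+100,233/1.73+130)): print(ray(c,u,.012))
c=capture("side")
for u in((166/2.15+210,249/2.15+125),(194/2.15+210,340/2.15+125)): print(ray(c,u,.01))
```

```text
glue top [ 0.69  -0.352] 1.0 0.69
glue top [ 0.302 -0.536] 35.3 0.6
glue side [ 0.694 -0.353] 1.5 0.62
tape top [0.551 0.352] 1.6 0.69
tape top [ 0.482 -0.109] 9.3 0.27
tape side [0.555 0.346] 2.2 0.76
wax top [0.679 0.385] 0.9 0.56
wax side [0.681 0.384] 0.6 0.67
[0.48595678 0.04025738 0.012     ]
[ 0.48797643 -0.12217604  0.012     ]
[0.48961634 0.03573824 0.01      ]
[ 0.49061373 -0.12687764  0.01      ]
```

Emit:
{"fn": "send_rows", "kwargs": {"delta_pos": [[0.63,-0.99,0],[0.63,-0.99,0],[0.63,-0.99,0],[0.63,-0.99,0],[0.63,-0.99,0],[0.63,-0.99,0],[0.63,-0.99,0],[0.63,-0.99,0],[0.63,-0.99,0],[0.63,-0.99,0]], "twist": [[0,0,0],[0,0,0],[0,0,0],[0,0,0],[0,0,0],[0,0,0],[0,0,0],[0,0,0],[0,0,0],[0,0,0]], "jaw": [85,85,85,85,85,85,85,85,85,85], "newtons": 30}}

```text
time: 3.75
tool_pos: [0.3484, 0.2547, 0.2315]
tool_rot: [0.139, 0.99, 0.0, 0.0]
force: [0.0, 0.3, 0.7]
finger_gap: 0.997
gripper_force: 0.0
```

Emit:
{"fn": "send_rows", "kwargs": {"delta_pos": [[0.63,-0.99,0],[0.63,-0.99,0],[0.63,-0.99,0],[0.63,-0.99,0],[0.63,-0.99,0],[0.63,-0.99,0],[0.63,-0.99,0],[0.63,-0.99,0],[0.63,-0.99,0],[0.63,-0.99,0]], "twist": [[0,0,0],[0,0,0],[0,0,0],[0,0,0],[0,0,0],[0,0,0],[0,0,0],[0,0,0],[0,0,0],[0,0,0]], "jaw": [85,85,85,85,85,85,85,85,85,85]}}

```text
time: 5.0
tool_pos: [0.5374, -0.0424, 0.2314]
tool_rot: [0.14, 0.99, 0.0, 0.0]
force: [1.1, -0.5, 0.5]
finger_gap: 0.996
gripper_force: 0.0
```

Emit:
{"fn": "send_rows", "kwargs": {"delta_pos": [[0.63,-0.99,0],[0.63,-0.99,0],[0.63,-0.99,0],[0.63,-0.99,0],[0.63,-0.99,0],[0.63,-0.99,0],[0,0,-0.9],[0,0,-0.9],[0,0,-0.5],[0,0,0]], "twist": [[0,0,0],[0,0,0],[0,0,0],[0,0,0],[0,0,0],[0,0,0],[0,0,0],[0,0,0],[0,0,0],[0,0,0]], "jaw": [85,85,85,85,85,85,85,85,85,85]}}

```text
time: 6.25
tool_pos: [0.6494, -0.2192, 0.1609]
tool_rot: [0.139, 0.99, 0.0, -0.001]
force: [0.3, -0.4, 0.6]
finger_gap: 0.995
gripper_force: 0.0
```

```bash
python3 see.py cup_b_mid cup_a_mid | grep -v "1[0-9][0-9] "; python3 -c "from rig import *;print(state())"
```

```text
cup_b_mid top 0.63 [ 0.6423 -0.2243] res 2.3 [np.int64(381), np.int64(194), np.int64(404), np.int64(217)] [86 57 31]
cup_b_mid side 0.73 [ 0.7706 -0.2341] res 2.5 [np.int64(404), np.int64(272), np.int64(433), np.int64(304)] [21 67 30]
cup_b_mid side 0.7 [ 0.5266 -0.2309] res 0.4 [np.int64(310), np.int64(283), np.int64(338), np.int64(323)] [18 66 28]
cup_b_mid side 0.68 [ 0.6518 -0.2221] res 0.3 [np.int64(358), np.int64(272), np.int64(386), np.int64(311)] [50 31 19]
cup_b_mid side 0.57 [ 0.5908 -0.1008] res 0.1 [np.int64(322), np.int64(243), np.int64(349), np.int64(280)] [11 74 68]
6.55
6.55
{'time': 6.55, 'joints': array([-3.86991113e-01,  5.09888763e-01,  1.34493800e+00, -2.89898879e-05,
        1.28436071e+00, -1.67819276e+00]), 'qvel': array([-0.00038853,  0.00153527,  0.00424687,  0.00085476, -0.00222237,
        0.00123037]), 'joint_torque': array([-8.25575291e-03, -5.75717497e+01, -2.45917314e+01, -8.26502855e-04,
       -1.10925329e-02, -1.75267928e-05]), 'tool_pos': array([ 0.65095522, -0.21973276,  0.16369822]), 'tool_rot': array([ 1.39338294e-01,  9.90244108e-01, -3.07740856e-04,  1.16263068e-03]), 'force': array([-0.01719972,  0.00639064, -0.210876  ]), 'torque': array([0.03426978, 0.03970771, 0.03384651]), 'gripper_force': 0.0, 'finger_gap': 0.9933586868002959}
```

Emit:
{"fn": "send_rows", "kwargs": {"delta_pos": [[0,0,-0.89],[0,0,-0.89],[0,0,-0.89],[0,0,-0.89],[0,0,0],[0,0,0],[0,0,0],[0,0,0],[0,0,0],[0,0,0]], "twist": [[0,0,0],[0,0,0],[0,0,0],[0,0,0],[0,0,0],[0,0,0],[0,0,0],[0,0,0],[0,0,0],[0,0,0]], "jaw": [85,85,85,85,85,60,60,60,60,60]}}

```text
time: 7.8
tool_pos: [0.6514, -0.22, 0.0572]
tool_rot: [0.139, 0.99, -0.0, 0.002]
force: [-0.6, 0.2, 6.1]
finger_gap: 0.809
gripper_force: 34.8
```

```bash
python3 -c "
from rig import *;import cv2
s=state();print(s['tool_pos'],s['force'],s['gripper_force'],s['finger_gap'])
a=capture('side')['pixels'][190:330,300:440,::-1];cv2.imwrite('pics/g1.png',cv2.resize(a,None,fx=4,fy=4,interpolation=3))"
```

```text
[ 0.65144375 -0.21996783  0.0572473 ] [-0.58372156  0.17717783  6.10354927] 34.751760578146786 0.8085898225942434
```

View pics/g1.png

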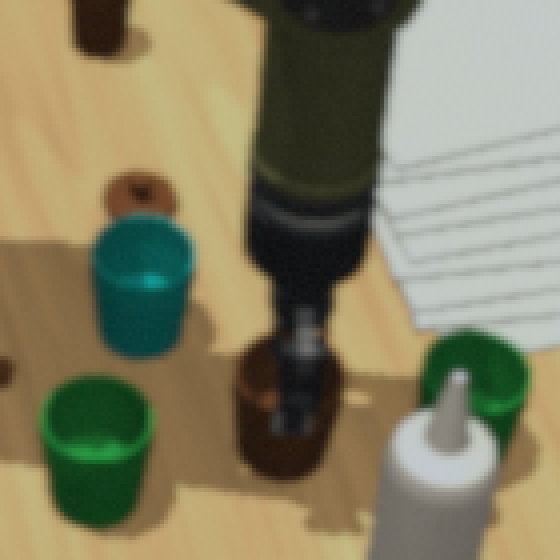

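Emit:
{"fn": "send_rows", "kwargs": {"delta_pos": [[0,0,0.4],[0,0,0.9],[0,0,0.9],[0,0,0.9],[0,0,0.9],[-0.42,0.956,0],[-0.42,0.956,0],[-0.42,0.956,0],[-0.42,0.956,0],[-0.42,0.956,0]], "twist": [[0,0,0],[0,0,0],[0,0,0],[0,0,0],[0,0,0],[0,0,0],[0,0,0],[0,0,0],[0,0,0],[0,0,0]], "jaw": [60,60,60,60,60,60,60,60,60,60]}}

```text
time: 9.1
tool_pos: [0.5862, -0.0753, 0.1757]
tool_rot: [0.14, 0.99, -0.0, -0.0]
force: [0.6, -0.3, -1.5]
finger_gap: 0.804
gripper_force: 34.5
```

Emit:
{"fn": "send_rows", "kwargs": {"delta_pos": [[-0.42,0.956,0],[-0.42,0.956,0],[-0.42,0.956,0],[-0.42,0.956,0],[-0.42,0.956,0],[-0.42,0.956,0],[-0.42,0.956,0],[-0.42,0.956,0],[-0.42,0.956,0],[-0.42,0.956,0]], "twist": [[0,0,0],[0,0,0],[0,0,0],[0,0,0],[0,0,0],[0,0,0],[0,0,0],[0,0,0],[0,0,0],[0,0,0]], "jaw": [60,60,60,60,60,60,60,60,60,60]}}

```text
time: 10.35
tool_pos: [0.4604, 0.2113, 0.1758]
tool_rot: [0.139, 0.99, -0.0, -0.0]
force: [0.3, 0.2, -0.8]
finger_gap: 0.802
gripper_force: 34.5
```

Emit:
{"fn": "send_rows", "kwargs": {"delta_pos": [[-0.42,0.956,0],[-0.42,0.956,0],[-0.42,0.956,0],[-0.42,0.956,0],[0,0,0],[0,0,0],[0,0,0],[0,0,0],[0,0,0],[0,0,0]], "twist": [[0,0,0],[0,0,0],[0,0,0],[0,0,0],[0,0,0],[0,0,0],[0,0,0],[0,0,0],[0,0,0],[0,0,0]], "jaw": [60,60,60,60,60,60,60,60,60,60]}}

```text
time: 11.6
tool_pos: [0.411, 0.3251, 0.1755]
tool_rot: [0.14, 0.99, -0.0, -0.0]
force: [0.2, 1.0, -1.9]
finger_gap: 0.803
gripper_force: 34.5
```

```bash
cat > pic.py <<'E'
import sys,cv2; from h import *
# name x y z half : side and top crop about a world point, side by side
o=sys.argv[1]; p=np.array([list(map(float,sys.argv[2:5]))]); w=int(sys.argv[5]); L=[]
for n in("side","top"):
    c=capture(n); u=proj(c,p)[0].astype(int); u=np.clip(u,w,[639-w,479-w]); L.append(cv2.resize(c["pixels"][u[1]-w:u[1]+w,u[0]-w:u[0]+w,::-1],(400,400),interpolation=3)); print(n,"origin",u-w,"scale",200/w)
cv2.imwrite(f"pics/{o}.png",np.hstack(L))
s=state();print(s['time'],s['tool_pos'],s['force'],s['gripper_force'],s['finger_gap'])
E
python3 pic.py g2 .412 .325 .1 40; python3 see.py cup_a_mid cup_b_mid|grep -E "^cup_a|, (2[0-9][0-9]|1[0-9][0-9])\)"
python3 - <<'E'
from h import *
c=capture("side");X=np.array([[.6514-.0134,-.22-.047,z] for z in(.05,.055,.06,.065,.07)]);print(proj(c,X).round(1))
E
```

```text
side origin [201 118] scale 5.0
top origin [142 254] scale 5.0
11.7 [0.41085801 0.32524038 0.17548257] [ 0.03303055 -0.25282334 -0.89559887] 34.512358706997475 0.803144673029695
cup_a_mid top 0.66 [0.4092 0.2999] res 5.6 [np.int64(182), np.int64(281), np.int64(203), np.int64(311)] [60 41 22]
cup_a_mid top 0.64 [ 0.3918 -0.2745] res 4.0 [np.int64(403), np.int64(288), np.int64(428), np.int64(311)] [90 59 30]
cup_a_mid side 0.64 [0.4154 0.3195] res 1.0 [np.int64(231), np.int64(159), np.int64(257), np.int64(191)] [36 22 13]
[[371.6 303.9]
 [371.8 302.6]
 [372.  301.3]
 [372.2 300. ]
 [372.3 298.6]]
```

View pics/g2.png

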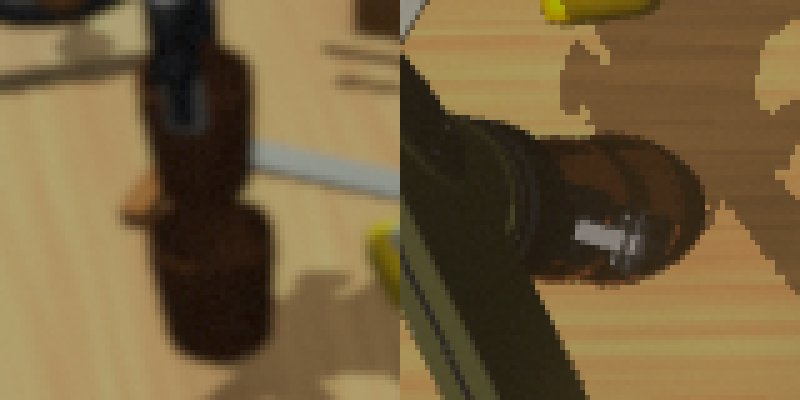

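Run:
```python
from h import *
c=capture("side")
print("B",sil(c,"cup_b_mid",[.411,.325,.1185]).round(1),"A",sil(c,"cup_a_mid",[.412,.325,0]).round(1))
print("img B",201+143/5,118+45/5,201+251/5,118+205/5)
```

```text
B [226.8 125.2 251.5 159.1] A [229.2 156.5 256.  191.3]
img B 229.6 127.0 251.2 159.0
```

Emit:
{"fn": "send_rows", "kwargs": {"delta_pos": [[0.05,0,-0.7],[0.05,0,-0.7],[0,0,-0.5],[0,0,-0.3],[0,0,-0.3],[0,0,-0.2],[0,0,-0.2],[0,0,0],[0,0,0],[0,0,0]], "twist": [[0,0,0],[0,0,0],[0,0,0],[0,0,0],[0,0,0],[0,0,0],[0,0,0],[0,0,0],[0,0,0],[0,0,0]], "jaw": [60,60,60,60,60,60,60,60,60,60]}}

```text
time: 13.35
tool_pos: [0.4139, 0.3255, 0.0887]
tool_rot: [0.139, 0.99, 0.0, 0.0]
force: [-0.8, 0.9, -2.1]
finger_gap: 0.804
gripper_force: 34.5
```

Emit:
{"fn": "send_rows", "kwargs": {"delta_pos": [[0,0,-0.1],[0,0,-0.1],[0,0,0],[0,0,0],[0,0,0],[0,0,0],[0,0,0],[0,0,0],[0,0,0],[0,0,0]], "twist": [[0,0,0],[0,0,0],[0,0,0],[0,0,0],[0,0,0],[0,0,0],[0,0,0],[0,0,0],[0,0,0],[0,0,0]], "jaw": [60,60,60,60,60,60,60,60,60,60]}}

```text
time: 14.6
tool_pos: [0.4138, 0.3254, 0.0825]
tool_rot: [0.139, 0.99, 0.0, 0.0]
force: [-0.4, 1.3, -1.2]
finger_gap: 0.805
gripper_force: 34.6
```

Emit:
{"fn": "send_rows", "kwargs": {"delta_pos": [[0,0,-0.05],[0,0,0],[0,0,0],[0,0,0],[0,0,0],[0,0,0.2],[0,0,0.8],[0,0,0.9],[0,0,0.9],[0,0,0.9]], "twist": [[0,0,0],[0,0,0],[0,0,0],[0,0,0],[0,0,0],[0,0,0],[0,0,0],[0,0,0],[0,0,0],[0,0,0]], "jaw": [60,60,85,85,85,85,85,85,85,85]}}

```text
time: 15.85
tool_pos: [0.4137, 0.3253, 0.1932]
tool_rot: [0.139, 0.99, 0.0, 0.0]
force: [0.2, 0.4, 0.6]
finger_gap: 0.994
gripper_force: 0.0
```

Emit:
{"fn": "send_rows", "kwargs": {"delta_pos": [[0.2,-1,0],[0.2,-1,0],[0.2,-1,0],[0.2,-1,0],[0.2,-1,0],[0.2,-1,0],[0.2,-1,0],[0.2,-1,0],[0.2,-1,0],[0.2,-1,0]], "twist": [[0,0,0],[0,0,0],[0,0,0],[0,0,0],[0,0,0],[0,0,0],[0,0,0],[0,0,0],[0,0,0],[0,0,0]], "jaw": [85,85,85,85,85,85,85,85,85,85]}}

```text
time: 17.1
tool_pos: [0.4739, 0.0243, 0.1924]
tool_rot: [0.139, 0.99, 0.0, 0.0]
force: [1.0, -0.3, 0.3]
finger_gap: 0.999
gripper_force: 0.0
```

```bash
python3 pic.py g3 .412 .325 .08 40; python3 see.py cup_c_mid cup_a_mid cup_b_mid
python3 - <<'E'
from h import *
for n in("side","top"):
  c=capture(n)
  for k,z in(("cup_a_mid",0),("cup_b_mid",.024)): print(n,k,sil(c,k,[.412,.325,z]).round(1))
E
```

```text
side origin [202 123] scale 5.0
top origin [144 255] scale 5.0
17.2 [0.47460889 0.02304604 0.19242005] [0.04527552 0.40620368 0.63272602] 0.0 0.9936227790855965
cup_c_mid top 0.81 [ 0.3886 -0.2774] res 0.5 [np.int64(402), np.int64(289), np.int64(428), np.int64(311)] [93 58 30]
cup_c_mid side 0.72 [ 0.3913 -0.278 ] res 0.3 [np.int64(259), np.int64(310), np.int64(286), np.int64(347)] [46 28 16]
cup_c_mid side 0.39 [0.6376 0.1912] res 1.7 [np.int64(317), np.int64(177), np.int64(333), np.int64(205)] [44 27 16]
17.6
cup_a_mid top 0.53 [0.4046 0.3048] res 5.0 [np.int64(180), np.int64(285), np.int64(203), np.int64(311)] [67 49 28]
cup_a_mid side 0.6 [0.4132 0.3154] res 2.2 [np.int64(230), np.int64(162), np.int64(257), np.int64(191)] [35 22 13]
cup_a_mid side 0.48 [0.4278 0.4112] res 6.0 [np.int64(232), np.int64(152), np.int64(255), np.int64(172)] [45 27 16]
cup_a_mid side 0.4 [0.6355 0.1987] res 4.9 [np.int64(316), np.int64(177), np.int64(332), np.int64(205)] [44 27 16]
17.6
cup_b_mid top 0.89 [ 0.5241 -0.2278] res 0.6 [np.int64(382), np.int64(236), np.int64(408), np.int64(262)] [ 55 130  5
[... 407 characters left out ...]
(154), np.int64(184), np.int64(183), np.int64(212)] [164 164 169]
cup_b_mid side 0.9 [ 0.5266 -0.2309] res 0.4 [np.int64(310), np.int64(283), np.int64(338), np.int64(323)] [16 63 25]
cup_b_mid side 0.75 [0.4261 0.402 ] res 4.5 [np.int64(232), np.int64(152), np.int64(255), np.int64(172)] [45 27 16]
cup_b_mid side 0.7 [ 0.5908 -0.1008] res 0.1 [np.int64(322), np.int64(243), np.int64(349), np.int64(280)] [ 9 67 61]
cup_b_mid side 0.58 [ 0.7716 -0.2313] res 2.9 [np.int64(404), np.int64(272), np.int64(433), np.int64(303)] [20 69 29]
17.6
side cup_a_mid [229.2 156.5 256.  191.3]
side cup_b_mid [230.2 151.6 253.9 184.2]
top cup_a_mid [169.6 279.6 204.7 310.5]
top cup_b_mid [169.  281.2 200.9 308.7]
```

View pics/g3.png

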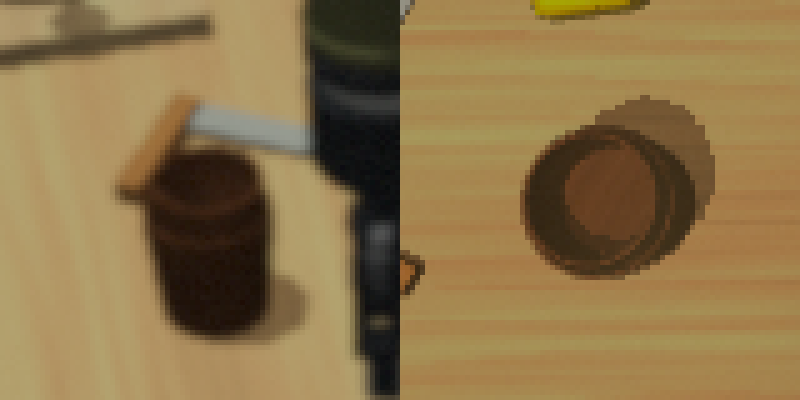

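Emit:
{"fn": "send_rows", "kwargs": {"delta_pos": [[-0.28,-1,0],[-0.28,-1,0],[-0.28,-1,0],[-0.28,-1,0],[-0.28,-1,0],[-0.28,-1,0],[-0.28,-1,0],[-0.28,-1,0],[-0.28,-1,0],[-0.28,-1,0]], "twist": [[0,0,0],[0,0,0],[0,0,0],[0,0,0],[0,0,0],[0,0,0],[0,0,0],[0,0,0],[0,0,0],[0,0,0]], "jaw": [85,85,85,85,85,85,85,85,85,85]}}

```text
time: 18.95
tool_pos: [0.3897, -0.2754, 0.1921]
tool_rot: [0.139, 0.99, -0.0, 0.0]
force: [-0.1, -0.4, -0.3]
finger_gap: 0.994
gripper_force: 0.0
```

Emit:
{"fn": "send_rows", "kwargs": {"delta_pos": [[0,0,-0.9],[0,0,-0.9],[0,0,-0.9],[0,0,-0.9],[0,0,-0.5],[0,0,-0.5],[0,0,0],[0,0,0],[0,0,0],[0,0,0]], "twist": [[0,0,0],[0,0,0],[0,0,0],[0,0,0],[0,0,0],[0,0,0],[0,0,0],[0,0,0],[0,0,0],[0,0,0]], "jaw": [85,85,85,85,85,85,50,50,50,50]}}

```text
time: 20.2
tool_pos: [0.39, -0.2748, 0.0545]
tool_rot: [0.139, 0.99, -0.0, 0.0]
force: [0.2, 0.0, -0.6]
finger_gap: 0.694
gripper_force: 32.4
```

Emit:
{"fn": "send_rows", "kwargs": {"delta_pos": [[0,0,0.3],[0,0,0.9],[0,0,0.95],[0,0,0.95],[0,0,0.95],[0,0,0.8],[0.28,1,0],[0.28,1,0],[0.28,1,0],[0.28,1,0]], "twist": [[0,0,0],[0,0,0],[0,0,0],[0,0,0],[0,0,0],[0,0,0],[0,0,0],[0,0,0],[0,0,0],[0,0,0]], "jaw": [50,50,50,50,50,50,50,50,50,50]}}

```text
time: 21.45
tool_pos: [0.4234, -0.1537, 0.2002]
tool_rot: [0.14, 0.99, -0.0, 0.0]
force: [-0.0, 0.3, -1.2]
finger_gap: 0.694
gripper_force: 32.8
```

Emit:
{"fn": "send_rows", "kwargs": {"delta_pos": [[0.28,1,0],[0.28,1,0],[0.28,1,0],[0.28,1,0],[0.28,1,0],[0.28,1,0],[-0.2,1,0],[-0.2,1,0],[-0.2,1,0],[-0.2,1,0]], "twist": [[0,0,0],[0,0,0],[0,0,0],[0,0,0],[0,0,0],[0,0,0],[0,0,0],[0,0,0],[0,0,0],[0,0,0]], "jaw": [50,50,50,50,50,50,50,50,50,50]}}

```text
time: 22.7
tool_pos: [0.4494, 0.1463, 0.2002]
tool_rot: [0.139, 0.99, 0.0, 0.0]
force: [0.2, 0.4, -0.5]
finger_gap: 0.691
gripper_force: 32.8
```

Emit:
{"fn": "send_rows", "kwargs": {"delta_pos": [[-0.2,1,0],[-0.2,1,0],[-0.2,1,0],[-0.2,1,0],[-0.2,1,0],[-0.2,0.95,0],[0,0,0],[0,0,0],[0,0,0],[0,0,0]], "twist": [[0,0,0],[0,0,0],[0,0,0],[0,0,0],[0,0,0],[0,0,0],[0,0,0],[0,0,0],[0,0,0],[0,0,0]], "jaw": [50,50,50,50,50,50,50,50,50,50]}}

```text
time: 23.95
tool_pos: [0.414, 0.323, 0.1996]
tool_rot: [0.14, 0.99, -0.0, -0.0]
force: [-1.3, 0.3, -0.3]
finger_gap: 0.697
gripper_force: 32.8
```

```bash
python3 pic.py g4 .412 .325 .12 45;python3 - <<'E'
from h import *
c=capture("side"); p=state()["tool_pos"]
print(sil(c,"cup_c_mid",[p[0],p[1],p[2]-.0545]).round(1),sil(c,"cup_b_mid",[.412,.325,.024]).round(1))
for d in outline_of("side","cup_c_mid"):print(d["bbox"],d["conf"])
E
```

```text
side origin [196 107] scale 4.444444444444445
top origin [135 249] scale 4.444444444444445
24.05 [0.41398376 0.32331142 0.19957902] [-0.93724543 -0.17080271 -0.68066823] 32.823418993502855 0.6960440762402694
[228.8 119.  250.3 150.9] [230.2 151.6 253.9 184.2]
[230.8, 119.1, 250.0, 150.1] 0.97
```

View pics/g4.png

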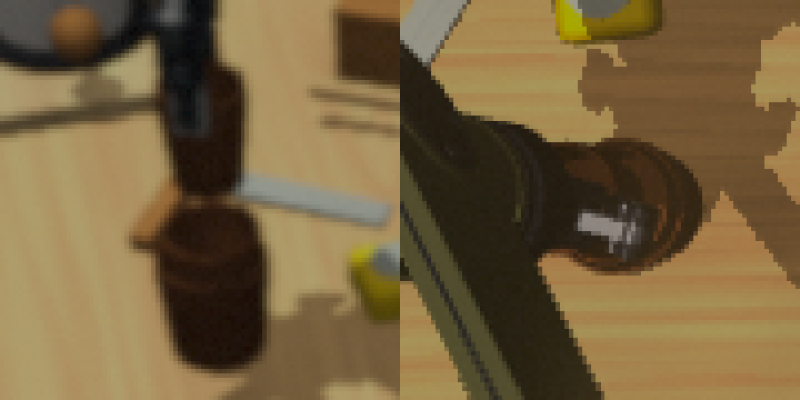

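Emit:
{"fn": "send_rows", "kwargs": {"delta_pos": [[0.05,0,-0.7],[0,0,-0.7],[0,0,-0.6],[0,0,-0.3],[0,0,-0.3],[0,0,-0.2],[0,0,-0.2],[0,0,-0.1],[0,0,0],[0,0,0]], "twist": [[0,0,0],[0,0,0],[0,0,0],[0,0,0],[0,0,0],[0,0,0],[0,0,0],[0,0,0],[0,0,0],[0,0,0]], "jaw": [50,50,50,50,50,50,50,50,50,50]}}

```text
time: 25.4
tool_pos: [0.4152, 0.3238, 0.1063]
tool_rot: [0.139, 0.99, -0.0, -0.0]
force: [0.6, 0.8, -1.5]
finger_gap: 0.694
gripper_force: 32.9
```

Emit:
{"fn": "send_rows", "kwargs": {"delta_pos": [[0,0,-0.1],[0,0,-0.02],[0,0,0],[0,0,0],[0,0,0],[0,0,0.2],[0,0,0.6],[0,0,0.9],[0,0,0.9],[0,0,0.9]], "twist": [[0,0,0],[0,0,0],[0,0,0],[0,0,0],[0,0,0],[0,0,0],[0,0,0],[0,0,0],[0,0,0],[0,0,0]], "jaw": [50,50,75,75,75,75,75,75,75,75]}}

```text
time: 26.65
tool_pos: [0.4153, 0.3238, 0.2092]
tool_rot: [0.139, 0.99, 0.0, 0.0]
force: [0.4, 0.6, 0.4]
finger_gap: 0.879
gripper_force: 0.0
```

Emit:
{"fn": "send_rows", "kwargs": {"delta_pos": [[0.8,-0.48,0],[0.8,-0.48,0],[0.8,-0.48,0],[0.8,-0.48,0],[0.8,-0.48,0],[0.8,-0.48,0],[0.8,-0.48,0],[0.8,-0.48,0],[0.8,-0.48,0],[0,0,0]], "twist": [[0,0,0],[0,0,0],[0,0,0],[0,0,0],[0,0,0],[0,0,0],[0,0,0],[0,0,0],[0,0,0],[0,0,0]], "jaw": [75,75,75,75,75,75,75,75,75,75]}}

```text
time: 27.9
tool_pos: [0.6333, 0.1929, 0.2077]
tool_rot: [0.141, 0.99, -0.0, 0.0]
force: [-0.2, 0.7, 0.6]
finger_gap: 0.875
gripper_force: 0.0
```

```bash
python3 see.py cup_d_mid cup_c_mid cup_b_mid cover_mid knob1_mid | grep -vE "res (9|[1-9][0-9])"
python3 - <<'E'
from h import *
for n in("side","top"):
  c=capture(n)
  for k,z in(("cup_b_mid",.024),("cup_c_mid",.048)): print(n,k,sil(c,k,[.414,.324,z]).round(1))
E
```

```text
cup_d_mid top 0.64 [0.6555 0.0181] res 0.7 [np.int64(292), np.int64(193), np.int64(312), np.int64(213)] [105  66  39]
cup_d_mid side 0.98 [0.6367 0.1929] res 0.1 [np.int64(316), np.int64(177), np.int64(333), np.int64(205)] [43 26 15]
28.5
cup_c_mid side 0.73 [0.428  0.4269] res 4.1 [np.int64(233), np.int64(148), np.int64(253), np.int64(166)] [44 27 16]
cup_c_mid side 0.55 [0.6782 0.3672] res 1.9 [np.int64(312), np.int64(143), np.int64(335), np.int64(168)] [108  89  46]
28.5
cup_b_mid top 0.93 [ 0.5228 -0.2279] res 0.2 [np.int64(381), np.int64(236), np.int64(409), np.int64(263)] [ 62 137  58]
cup_b_mid top 0.92 [ 0.5883 -0.1012] res 0.5 [np.int64(334), np.int64(213), np.int64(360), np.int64(239)] [ 50 152 138]
cup_b_mid top 0.9 [ 0.7625 -0.2472] res 0.3 [np.int64(385), np.int64(148), np.int64(413), np.int64(178)] [ 55 105  49]
cup_b_mid side 0.94 [ 0.7727 -0.2285] res 3.3 [np.int64(404), np.int64(272), np.int64(433), np.int64(302)] [20 67 29]
cup_b_mid side 0.85 [ 0.5266 -0.2309] res 0.4 [np.int64(310), np.int64(283), np.int64(338), np.int64(323)] [16 61 25]
cup_b_mid side 0.81 [ 0.5908 -0.1008] res 0.1 [np.int64(322), np.int64(243), np.int64(349), np.int64(280)] [ 9 66 61]
28.5
cover_mid top 0.5 [0.6623 0.02  ] res 0.3 [np.int64(292), np.int64(194), np.int64(312), np.int64(213)] [105  66  39]
cover_mid side 0.55 [0.6685 0.019 ] res 0.7 [np.int64(341), np.int64(229), np.int64(359), np.int64(242)] [97 60 34]
28.5
knob1_mid top 0.51 [0.4872 0.0386] res 0.6 [np.int64(293), np.int64(263), np.int64(299), np.int64(269)] [69 47 25]
knob1_mid side 0.46 [0.487  0.0399] res 0.5 [np.int64(283), np.int64(237), np.int64(289), np.int64(244)] [62 40 24]
28.5
side cup_b_mid [230.9 151.7 254.6 184.3]
side cup_c_mid [231.9 146.7 252.5 177.1]
top cup_b_mid [169.5 280.4 201.3 307.9]
top cup_c_mid [168.9 282.1 197.3 306. ]
```

Emit:
{"fn": "send_rows", "kwargs": {"delta_pos": [[0.05,0.02,-0.95],[0,0,-0.95],[0,0,-0.95],[0,0,-0.95],[0,0,-0.95],[0,0,-0.42],[0,0,0],[0,0,0],[0,0,0],[0,0,0]], "twist": [[0,0,0],[0,0,0],[0,0,0],[0,0,0],[0,0,0],[0,0,0],[0,0,0],[0,0,0],[0,0,0],[0,0,0]], "jaw": [75,75,75,75,75,75,75,40,40,40]}}

```text
time: 29.85
tool_pos: [0.634, 0.1953, 0.0545]
tool_rot: [0.139, 0.99, 0.001, 0.001]
force: [0.3, 0.3, 5.1]
finger_gap: 0.58
gripper_force: 31.0
```

Emit:
{"fn": "send_rows", "kwargs": {"delta_pos": [[0,0,0],[0,0,0.3],[0,0,0.95],[0,0,0.95],[0,0,0.95],[0,0,0.95],[0,0,0.95],[-0.8,0.48,0.5],[-0.8,0.48,0],[-0.8,0.48,0]], "twist": [[0,0,0],[0,0,0],[0,0,0],[0,0,0],[0,0,0],[0,0,0],[0,0,0],[0,0,0],[0,0,0],[0,0,0]], "jaw": [40,40,40,40,40,40,40,40,40,40]}}

```text
time: 31.1
tool_pos: [0.5581, 0.2387, 0.2192]
tool_rot: [0.139, 0.99, -0.0, -0.001]
force: [-0.4, 0.6, 0.0]
finger_gap: 0.58
gripper_force: 31.2
```

Emit:
{"fn": "send_rows", "kwargs": {"delta_pos": [[-0.8,0.48,0],[-0.8,0.48,0],[-0.8,0.48,0],[-0.8,0.48,0],[-0.8,0.48,0],[-0.8,0.48,0],[-0.07,0,0],[0,0,0],[0,0,0],[0,0,0]], "twist": [[0,0,0],[0,0,0],[0,0,0],[0,0,0],[0,0,0],[0,0,0],[0,0,0],[0,0,0],[0,0,0],[0,0,0]], "jaw": [40,40,40,40,40,40,40,40,40,40]}}

```text
time: 32.35
tool_pos: [0.4154, 0.3241, 0.2192]
tool_rot: [0.14, 0.99, -0.0, 0.0]
force: [-0.6, -0.3, 0.0]
finger_gap: 0.575
gripper_force: 31.2
```

```bash
python3 pic.py g5 .412 .325 .14 45;python3 - <<'E'
from h import *
c=capture("side"); p=state()["tool_pos"]
print(sil(c,"cup_d_mid",[p[0],p[1],p[2]-.0525]).round(1),sil(c,"cup_c_mid",[.4152,.3238,.048]).round(1))
for k in("cup_d_mid","cup_c_mid"):
  for d in outline_of("side",k):print(k,d["bbox"],d["conf"])
E
```

```text
side origin [195 102] scale 4.444444444444445
top origin [133 249] scale 4.444444444444445
32.45 [0.41522819 0.32414035 0.21917903] [ 0.42116349 -0.21998098 -0.1160816 ] 31.22047700540861 0.5786061425705499
[230.2 113.8 248.6 144. ] [232.3 146.7 252.9 177.1]
cup_d_mid [232.3, 118.4, 252.5, 149.0] 0.63
cup_c_mid [232.9, 148.1, 252.6, 165.7] 0.86
```

View pics/g5.png

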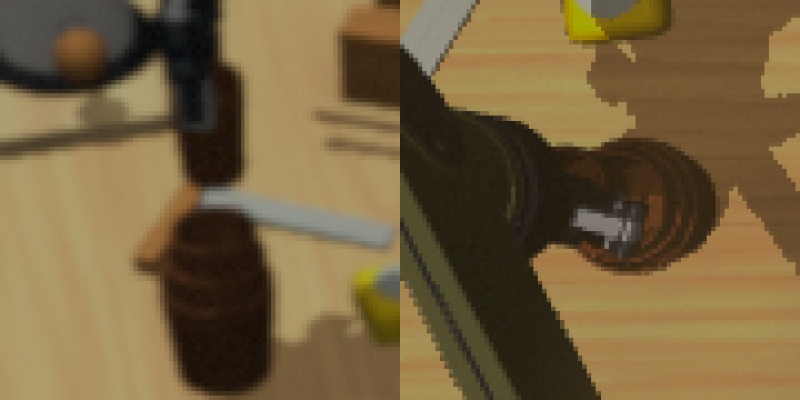

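Emit:
{"fn": "send_rows", "kwargs": {"delta_pos": [[-0.05,0,-0.7],[0,0,-0.7],[0,0,-0.5],[0,0,-0.3],[0,0,-0.3],[0,0,-0.2],[0,0,-0.2],[0,0,-0.1],[0,0,0],[0,0,0]], "twist": [[0,0,0],[0,0,0],[0,0,0],[0,0,0],[0,0,0],[0,0,0],[0,0,0],[0,0,0],[0,0,0],[0,0,0]], "jaw": [40,40,40,40,40,40,40,40,40,40]}}

```text
time: 33.85
tool_pos: [0.4134, 0.3247, 0.1294]
tool_rot: [0.139, 0.99, 0.0, 0.0]
force: [-0.9, 0.0, -0.1]
finger_gap: 0.583
gripper_force: 31.2
```

Emit:
{"fn": "send_rows", "kwargs": {"delta_pos": [[0,0,-0.1],[0,0,0],[0,0,0],[0,0,0],[0,0,0],[0,0,0.2],[0,0,0.6],[0,0,0.9],[0,0,0.9],[0,0,0.9]], "twist": [[0,0,0],[0,0,0],[0,0,0],[0,0,0],[0,0,0],[0,0,0],[0,0,0],[0,0,0],[0,0,0],[0,0,0]], "jaw": [40,40,65,65,65,65,65,65,65,65]}}

```text
time: 35.1
tool_pos: [0.4132, 0.3245, 0.2326]
tool_rot: [0.139, 0.99, 0.0, 0.0]
force: [0.7, 0.7, 0.8]
finger_gap: 0.76
gripper_force: 0.0
```

Emit:
{"fn": "send_rows", "kwargs": {"delta_pos": [[0.25,-0.95,0],[0.25,-0.95,0],[0.25,-0.95,0],[0.25,-0.95,0],[0.25,-0.95,0],[0.25,-0.95,0],[0.25,-0.95,0],[0.25,-0.95,0],[0.25,-0.95,0],[0.23,-1,0]], "twist": [[0,0,0],[0,0,0],[0,0,0],[0,0,0],[0,0,0],[0,0,0],[0,0,0],[0,0,0],[0,0,0],[0,0,0]], "jaw": [45,45,45,45,45,45,45,45,45,45], "newtons": 20}}

```text
time: 36.35
tool_pos: [0.4879, 0.0371, 0.2318]
tool_rot: [0.139, 0.99, 0.0, 0.0]
force: [0.2, 0.7, -0.3]
finger_gap: 0.529
gripper_force: 0.0
```

```bash
python3 pic.py g6 .46 .12 .03 100; python3 see.py knob1_mid cup_d_mid| grep -vE "res (9|[1-9][0-9])"
python3 - <<'E'
from h import *
for n in("side","top"):
  c=capture(n)
  for k,z in(("cup_c_mid",.048),("cup_d_mid",.072)): print(n,k,sil(c,k,[.414,.324,z]).round(1))
E
```

```text
side origin [170 117] scale 2.0
top origin [165 176] scale 2.0
36.45 [0.48849072 0.03565516 0.23175635] [ 0.52082432  0.11900943 -0.33018364] 0.0 0.5256600808396094
cup_d_mid top 0.84 [0.4164 0.3464] res 0.6 [np.int64(168), np.int64(283), np.int64(192), np.int64(304)] [64 46 25]
cup_d_mid side 0.69 [0.4314 0.4615] res 3.5 [np.int64(234), np.int64(142), np.int64(251), np.int64(159)] [47 28 16]
cup_d_mid side 0.44 [0.6774 0.3695] res 2.3 [np.int64(312), np.int64(143), np.int64(334), np.int64(168)] [120 101  58]
36.75
side cup_c_mid [231.9 146.7 252.5 177.1]
side cup_d_mid [232.9 141.5 250.4 170.2]
top cup_c_mid [168.9 282.1 197.3 306. ]
top cup_d_mid [168.3 283.7 194.1 304.2]
```

View pics/g6.png

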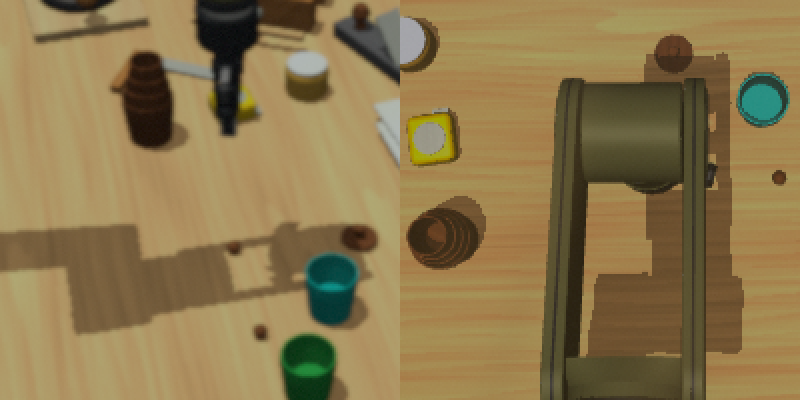

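Emit:
{"fn": "send_rows", "kwargs": {"delta_pos": [[-0.03,0.08,-0.9],[0,0,-0.9],[0,0,-0.9],[0,0,-0.9],[0,0,-0.9],[0,0,-0.9],[0,0,-0.9],[0,0,-0.9],[0,0,-0.36],[0,0,0]], "twist": [[0,0,0],[0,0,0],[0,0,0],[0,0,0],[0,0,0],[0,0,0],[0,0,0],[0,0,0],[0,0,0],[0,0,0]], "jaw": [45,45,45,45,45,45,45,45,45,45]}}

```text
time: 38.1
tool_pos: [0.4864, 0.0407, 0.0041]
tool_rot: [0.139, 0.99, -0.0, -0.001]
force: [1.3, -1.0, 0.3]
finger_gap: 0.526
gripper_force: 0.0
```

Emit:
{"fn": "send_rows", "kwargs": {"delta_pos": [[0,0,0],[0,0,0],[0,0,0],[0,0,0],[0,0,0.3],[0,0,0.9],[0,0,0.9],[0,0,0.9],[0,0,0.9],[0,0,0.9]], "twist": [[0,0,0],[0,0,0],[0,0,0],[0,0,0],[0,0,0],[0,0,0],[0,0,0],[0,0,0],[0,0,0],[0,0,0]], "jaw": [10,10,10,10,10,10,10,10,10,10]}}

```text
time: 39.35
tool_pos: [0.486, 0.0402, 0.1497]
tool_rot: [0.139, 0.99, -0.0, -0.0]
force: [-0.7, -0.1, -0.0]
finger_gap: 0.213
gripper_force: 19.7
```

Emit:
{"fn": "send_rows", "kwargs": {"delta_pos": [[-0.24,0.95,0.7],[-0.24,0.95,0.7],[-0.24,0.95,0],[-0.24,0.95,0],[-0.24,0.95,0],[-0.24,0.95,0],[-0.24,0.95,0],[-0.24,0.95,0],[-0.24,0.95,0],[-0.24,0.93,0]], "twist": [[0,0,0],[0,0,0],[0,0,0],[0,0,0],[0,0,0],[0,0,0],[0,0,0],[0,0,0],[0,0,0],[0,0,0]], "jaw": [10,10,10,10,10,10,10,10,10,10]}}

```text
time: 40.6
tool_pos: [0.4139, 0.3252, 0.1907]
tool_rot: [0.139, 0.99, -0.0, -0.0]
force: [0.0, 0.4, 0.4]
finger_gap: 0.207
gripper_force: 19.7
```

Emit:
{"fn": "send_rows", "kwargs": {"delta_pos": [[0,0,0],[0,0,-0.7],[0,0,-0.5],[0,0,-0.1],[0,0,0],[0,0,0],[0,0,0],[0,0,0],[0,0,0.3],[0,0,0.9]], "twist": [[0,0,0],[0,0,0],[0,0,0],[0,0,0],[0,0,0],[0,0,0],[0,0,0],[0,0,0],[0,0,0],[0,0,0]], "jaw": [10,10,10,10,10,10,45,45,45,45]}}

```text
time: 41.85
tool_pos: [0.4137, 0.3241, 0.1871]
tool_rot: [0.139, 0.99, -0.001, -0.001]
force: [0.0, 0.3, 0.4]
finger_gap: 0.523
gripper_force: 0.0
```

Emit:
{"fn": "send_rows", "kwargs": {"delta_pos": [[0,-0.3,0.9],[0.18,-1,0],[0.18,-1,0],[0.18,-1,0],[0.18,-1,0],[0.18,-1,0],[0.18,-1,0],[0.18,-1,0],[0.18,-1,0],[0.18,-1,0]], "twist": [[0,0,0],[0,0,0],[0,0,0],[0,0,0],[0,0,0],[0,0,0],[0,0,0],[0,0,0],[0,0,0],[0,0,0]], "jaw": [45,45,45,45,45,45,45,45,45,45]}}

```text
time: 43.1
tool_pos: [0.4637, 0.0448, 0.2153]
tool_rot: [0.139, 0.99, 0.0, 0.001]
force: [0.1, 1.0, 0.4]
finger_gap: 0.529
gripper_force: 0.0
```

```bash
python3 pic.py g7 .44 .15 .05 100; python3 see.py knob1_mid | grep -vE "res (9|[1-9][0-9])"
```

```text
side origin [161 106] scale 2.0
top origin [153 183] scale 2.0
43.2 [0.46415659 0.04358783 0.2152733 ] [ 0.19466175  0.16953881 -0.46982402] 0.0 0.5249755307730944
knob1_mid top 0.56 [0.4145 0.3455] res 0.6 [np.int64(181), np.int64(291), np.int64(187), np.int64(298)] [89 57 31]
knob1_mid top 0.24 [0.6621 0.0215] res 5.7 [np.int64(292), np.int64(194), np.int64(311), np.int64(212)] [96 60 35]
43.4
```

View pics/g7.png

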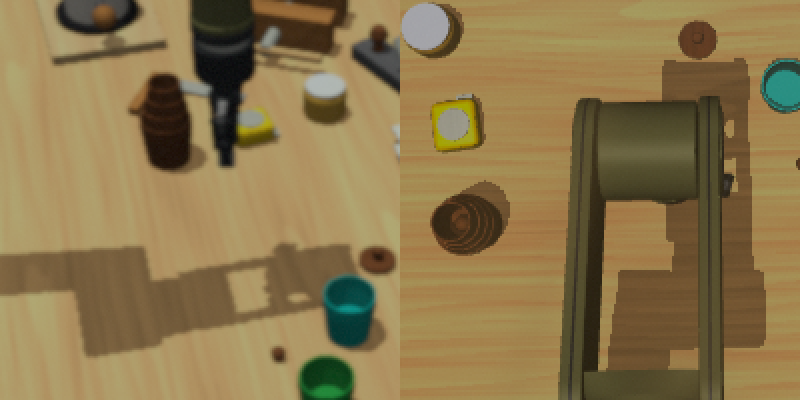

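Emit:
{"fn": "send_rows", "kwargs": {"delta_pos": [[0.14,-0.93,0],[0.14,-0.93,0],[0.14,-0.93,0],[0.14,-0.93,0],[0.14,-0.93,0],[0.14,-0.93,0],[0,0,-0.9],[0,0,-0.9],[0,0,-0.9],[0,0,0]], "twist": [[0,0,0],[0,0,0],[0,0,0],[0,0,0],[0,0,0],[0,0,0],[0,0,0],[0,0,0],[0,0,0],[0,0,0]], "jaw": [45,45,45,45,45,45,45,45,45,45]}}

```text
time: 44.65
tool_pos: [0.4869, -0.12, 0.1318]
tool_rot: [0.139, 0.99, 0.001, -0.002]
force: [-0.5, -0.6, 0.4]
finger_gap: 0.528
gripper_force: 0.0
```

```bash
python3 pic.py g8 .49 -.125 .03 40; python3 see.py knob1_mid | grep -vE "res (9|[1-9][0-9])"
```

```text
side origin [259 237] scale 5.0
top origin [315 223] scale 5.0
44.75 [ 0.48896028 -0.12098038  0.13395839] [-0.07050027  0.6973228  -0.03087092] 0.0 0.5303545522891163
knob1_mid top 0.45 [0.6621 0.0215] res 5.7 [np.int64(292), np.int64(194), np.int64(311), np.int64(212)] [99 63 37]
knob1_mid top 0.38 [0.4145 0.3455] res 0.6 [np.int64(181), np.int64(291), np.int64(187), np.int64(298)] [92 60 32]
knob1_mid side 0.24 [ 0.4906 -0.1241] res 0.2 [np.int64(296), np.int64(279), np.int64(304), np.int64(287)] [91 64 39]
44.95
```

View pics/g8.png

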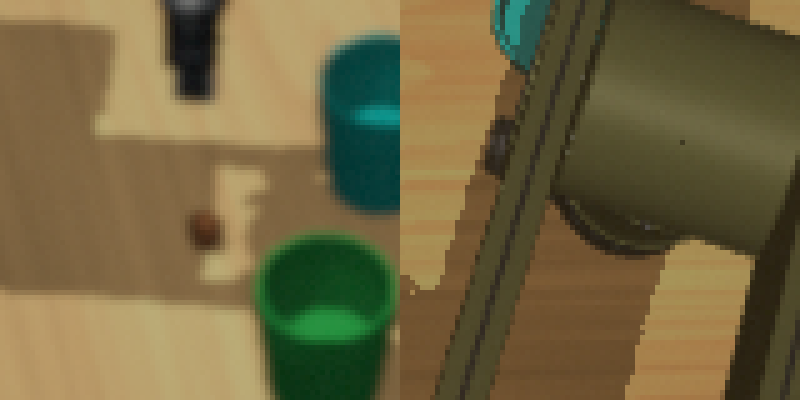

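Emit:
{"fn": "send_rows", "kwargs": {"delta_pos": [[0.02,-0.1,-0.95],[0,0,-0.95],[0,0,-0.95],[0,0,-0.95],[0,0,-0.5],[0,0,0],[0,0,0],[0,0,0],[0,0,0],[0,0,0]], "twist": [[0,0,0],[0,0,0],[0,0,0],[0,0,0],[0,0,0],[0,0,0],[0,0,0],[0,0,0],[0,0,0],[0,0,0]], "jaw": [45,45,45,45,45,45,10,10,10,10]}}

```text
time: 46.2
tool_pos: [0.4901, -0.125, 0.0054]
tool_rot: [0.139, 0.99, -0.0, 0.001]
force: [0.4, 0.4, 5.6]
finger_gap: 0.211
gripper_force: 19.8
```

Emit:
{"fn": "send_rows", "kwargs": {"delta_pos": [[0,0,0.4],[0,0,0.95],[0,0,0.95],[0,0,0.95],[0,0,0.95],[0,0,0.95],[0,0,0.95],[-0.15,0.95,0],[-0.15,0.95,0],[-0.15,0.95,0]], "twist": [[0,0,0],[0,0,0],[0,0,0],[0,0,0],[0,0,0],[0,0,0],[0,0,0],[0,0,0],[0,0,0],[0,0,0]], "jaw": [10,10,10,10,10,10,10,10,10,10]}}

```text
time: 47.45
tool_pos: [0.4748, -0.0384, 0.1881]
tool_rot: [0.14, 0.99, 0.0, -0.0]
force: [-0.1, 0.6, -0.8]
finger_gap: 0.212
gripper_force: 19.7
```

Emit:
{"fn": "send_rows", "kwargs": {"delta_pos": [[-0.157,0.93,0],[-0.157,0.93,0],[-0.157,0.93,0],[-0.157,0.93,0],[-0.157,0.93,0],[-0.157,0.93,0],[-0.157,0.93,0],[-0.157,0.93,0],[-0.157,0.93,0],[-0.157,0.93,0]], "twist": [[0,0,0],[0,0,0],[0,0,0],[0,0,0],[0,0,0],[0,0,0],[0,0,0],[0,0,0],[0,0,0],[0,0,0]], "jaw": [10,10,10,10,10,10,10,10,10,10]}}

```text
time: 48.7
tool_pos: [0.4277, 0.2405, 0.1879]
tool_rot: [0.139, 0.99, -0.0, -0.0]
force: [0.5, -0.2, -0.3]
finger_gap: 0.21
gripper_force: 19.7
```

Emit:
{"fn": "send_rows", "kwargs": {"delta_pos": [[-0.157,0.93,0],[-0.157,0.93,0],[-0.157,0.93,0],[0,0,-0.6],[0,0,-0.5],[0,0,-0.1],[0,0,0],[0,0,0],[0,0,0],[0,0,0]], "twist": [[0,0,0],[0,0,0],[0,0,0],[0,0,0],[0,0,0],[0,0,0],[0,0,0],[0,0,0],[0,0,0],[0,0,0]], "jaw": [10,10,10,10,10,10,10,10,40,40]}}

```text
time: 49.95
tool_pos: [0.4146, 0.3236, 0.1519]
tool_rot: [0.14, 0.99, 0.0, 0.0]
force: [0.0, 0.7, 0.2]
finger_gap: 0.469
gripper_force: 0.0
```

Emit:
{"fn": "send_rows", "kwargs": {"delta_pos": [[0,0,0.3],[0,0,0.9],[0,0,0.9],[0.8,-0.95,0],[0.8,-0.95,0],[0.8,-0.95,0],[0.8,-0.95,0],[0.8,-0.95,0],[0.8,-0.95,0],[0.8,-0.95,0]], "twist": [[0,0,0],[0,0,0],[0,0,0],[0,0,0],[0,0,0],[0,0,0],[0,0,0],[0,0,0],[0,0,0],[0,0,0]], "jaw": [40,40,40,40,40,40,40,40,40,40]}}

```text
time: 51.2
tool_pos: [0.5833, 0.1231, 0.2153]
tool_rot: [0.139, 0.99, 0.0, 0.0]
force: [-0.0, 0.7, -0.1]
finger_gap: 0.465
gripper_force: 0.0
```

```bash
python3 pic.py g9 .44 .15 .05 130; python3 see.py knob1_mid cover_mid| grep -vE "res (9|[1-9][0-9])"
```

```text
side origin [131  76] scale 1.5384615384615385
top origin [123 153] scale 1.5384615384615385
51.3 [0.58534532 0.12126948 0.21515558] [-0.55130889  0.48940866  0.72872578] 0.0 0.4692403767878155
knob1_mid side 0.68 [0.421  0.4085] res 6.2 [np.int64(232), np.int64(160), np.int64(255), np.int64(172)] [40 25 14]
51.6
cover_mid top 0.51 [0.6637 0.0213] res 0.5 [np.int64(292), np.int64(194), np.int64(311), np.int64(212)] [93 59 35]
cover_mid side 0.64 [0.6651 0.0176] res 0.4 [np.int64(340), np.int64(229), np.int64(358), np.int64(243)] [90 56 33]
51.6
```

View pics/g9.png

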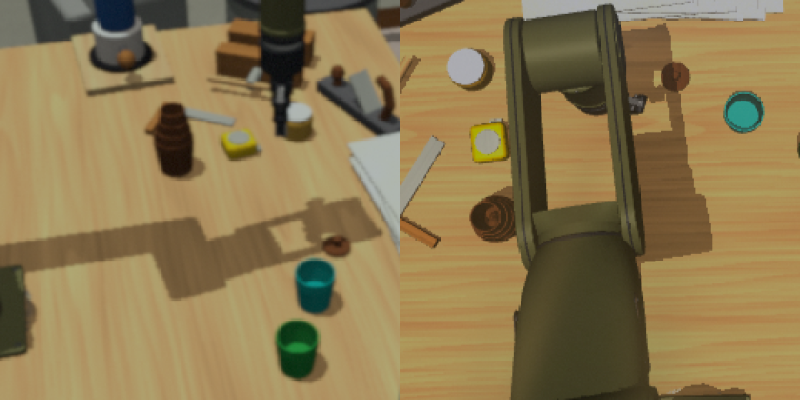

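Emit:
{"fn": "send_rows", "kwargs": {"delta_pos": [[0.66,-0.85,0],[0.66,-0.85,0],[0.66,-0.85,0],[0.66,-0.85,0],[0,0,-0.9],[0,0,-0.9],[0,0,-0.9],[0,0,-0.5],[0,0,0],[0,0,0]], "twist": [[0,0,0],[0,0,0],[0,0,0],[0,0,0],[0,0,0],[0,0,0],[0,0,0],[0,0,0],[0,0,0],[0,0,0]], "jaw": [40,40,40,40,40,40,40,40,40,40]}}

```text
time: 52.85
tool_pos: [0.6624, 0.0224, 0.1196]
tool_rot: [0.139, 0.99, 0.0, 0.001]
force: [1.1, -0.2, 0.6]
finger_gap: 0.469
gripper_force: 0.0
```

```bash
python3 see.py cover_mid| grep -vE "res (9|[1-9][0-9])"; python3 -c "from rig import *;print(state()['tool_pos'])"
```

```text
cover_mid top 0.44 [0.654  0.0215] res 2.3 [np.int64(292), np.int64(200), np.int64(311), np.int64(213)] [99 60 33]
cover_mid side 0.76 [0.6665 0.0173] res 0.2 [np.int64(340), np.int64(229), np.int64(359), np.int64(243)] [95 60 35]
53.05
[0.66232989 0.0220446  0.11971845]
```

Emit:
{"fn": "send_rows", "kwargs": {"delta_pos": [[0.08,-0.08,-0.8],[0,0,-0.8],[0,0,-0.8],[0,0,-0.8],[0,0,-0.3],[0,0,0],[0,0,0],[0,0,0],[0,0,0],[0,0,0]], "twist": [[0,0,0],[0,0,0],[0,0,0],[0,0,0],[0,0,0],[0,0,0],[0,0,0],[0,0,0],[0,0,0],[0,0,0]], "jaw": [40,40,40,40,40,40,8,8,8,8]}}

```text
time: 54.3
tool_pos: [0.6651, 0.0196, 0.0148]
tool_rot: [0.139, 0.99, 0.0, 0.001]
force: [0.4, -0.1, 6.2]
finger_gap: 0.178
gripper_force: 20.5
```

Emit:
{"fn": "send_rows", "kwargs": {"delta_pos": [[0,0,0],[0,0,0.3],[0,0,0.95],[0,0,0.95],[0,0,0.95],[0,0,0.95],[0,0,0.95],[0,0,0.95],[0,0,0],[0,0,0]], "twist": [[0,0,0],[0,0,0],[0,0,0],[0,0,0],[0,0,0],[0,0,0],[0,0,0],[0,0,0],[0,0,0],[0,0,0]], "jaw": [8,8,8,8,8,8,8,8,8,8]}}

```text
time: 55.55
tool_pos: [0.6631, 0.0197, 0.1926]
tool_rot: [0.139, 0.99, -0.0, -0.001]
force: [-0.4, 0.2, -0.2]
finger_gap: 0.177
gripper_force: 20.1
```

Emit:
{"fn": "send_rows", "kwargs": {"delta_pos": [[-0.756,0.923,0],[-0.756,0.923,0],[-0.756,0.923,0],[-0.756,0.923,0],[-0.756,0.923,0],[-0.756,0.923,0],[-0.756,0.923,0],[-0.756,0.923,0],[-0.756,0.923,0],[-0.756,0.923,0]], "twist": [[0,0,0],[0,0,0],[0,0,0],[0,0,0],[0,0,0],[0,0,0],[0,0,0],[0,0,0],[0,0,0],[0,0,0]], "jaw": [8,8,8,8,8,8,8,8,8,8]}}

```text
time: 56.8
tool_pos: [0.4352, 0.2967, 0.1917]
tool_rot: [0.139, 0.99, -0.001, -0.001]
force: [-0.6, -0.3, 0.7]
finger_gap: 0.171
gripper_force: 20.1
```

Emit:
{"fn": "send_rows", "kwargs": {"delta_pos": [[-0.756,0.923,0],[0,0,-0.3],[0,0,-0.2],[0,0,0],[0,0,0],[0,0,0],[0,0,0],[0,0,0],[0,0,0],[0,0,0]], "twist": [[0,0,0],[0,0,0],[0,0,0],[0,0,0],[0,0,0],[0,0,0],[0,0,0],[0,0,0],[0,0,0],[0,0,0]], "jaw": [8,8,8,8,8,8,8,8,8,8]}}

```text
time: 58.05
tool_pos: [0.4145, 0.3243, 0.1786]
tool_rot: [0.139, 0.99, 0.0, 0.0]
force: [0.4, -0.1, -0.7]
finger_gap: 0.175
gripper_force: 20.1
```

```bash
python3 pic.py g10 .412 .325 .14 32;python3 - <<'E'
from h import *
p=state()["tool_pos"]
for n in("side","top"):
  c=capture(n)
  print(n,sil(c,"cover_mid",[p[0],p[1],p[2]-.0148]).round(1),sil(c,"cup_d_mid",[.4137,.3243,.072]).round(1))
  for k in("cup_d_mid","cover_mid"):
    for d in outline_of(n,k):print(k,d["bbox"],d["conf"])
E
```

```text
side origin [208 115] scale 6.25
top origin [146 262] scale 6.25
58.15 [0.41445949 0.32430277 0.17851239] [ 0.26871706 -1.24122098 -0.38100155] 20.075377821922302 0.17596532095023973
side [231.4 130.8 250.1 144.6] [232.7 141.4 250.3 170.2]
cup_d_mid [233.5, 144.3, 253.2, 158.7] 0.66
top [163.7 282.4 186.8 304.8] [168.1 283.8 194.  304.3]
cup_d_mid [185.5, 286.8, 191.0, 294.8] 0.52
```

View pics/g10.png

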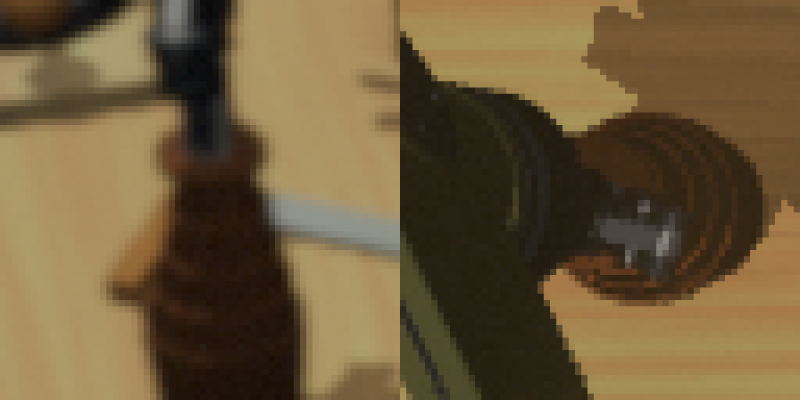

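Emit:
{"fn": "send_rows", "kwargs": {"delta_pos": [[0,0,-0.3],[0,0,-0.2],[0,0,-0.2],[0,0,-0.08],[0,0,0],[0,0,0],[0,0,0],[0,0,0],[0,0,0],[0,0,0]], "twist": [[0,0,0],[0,0,0],[0,0,0],[0,0,0],[0,0,0],[0,0,0],[0,0,0],[0,0,0],[0,0,0],[0,0,0]], "jaw": [8,8,8,8,8,8,8,8,8,8]}}

```text
time: 59.7
tool_pos: [0.4145, 0.3242, 0.1551]
tool_rot: [0.139, 0.99, -0.0, 0.0]
force: [-0.0, -0.2, -0.6]
finger_gap: 0.175
gripper_force: 20.1
```

Emit:
{"fn": "send_rows", "kwargs": {"delta_pos": [[0,0,-0.04],[0,0,-0.03],[0,0,0],[0,0,0],[0,0,0],[0,0,0],[0,0,0],[0,0,0],[0,0,0],[0,0,0]], "twist": [[0,0,0],[0,0,0],[0,0,0],[0,0,0],[0,0,0],[0,0,0],[0,0,0],[0,0,0],[0,0,0],[0,0,0]], "jaw": [8,8,8,8,8,8,8,8,8,8]}}

```text
time: 60.95
tool_pos: [0.4148, 0.3245, 0.1538]
tool_rot: [0.139, 0.99, 0.0, 0.0]
force: [-0.9, -1.1, 5.1]
finger_gap: 0.177
gripper_force: 20.5
```

Emit:
{"fn": "send_rows", "kwargs": {"delta_pos": [[0,0,0],[0,0,0],[0,0,0],[0,0,0.15],[0,0,0.4],[0,0,0.9],[0,0,0.9],[0.8,-0.6,0],[0.8,-0.6,0],[0.8,-0.6,0]], "twist": [[0,0,0],[0,0,0],[0,0,0],[0,0,0],[0,0,0],[0,0,0],[0,0,0],[0,0,0],[0,0,0],[0,0,0]], "jaw": [40,40,40,40,40,40,40,40,40,40]}}

```text
time: 62.2
tool_pos: [0.4874, 0.2699, 0.2248]
tool_rot: [0.139, 0.99, 0.0, 0.001]
force: [0.4, 0.1, -0.5]
finger_gap: 0.468
gripper_force: 0.0
```

Emit:
{"fn": "send_rows", "kwargs": {"delta_pos": [[0.6,-0.9,0],[0.6,-0.9,0],[0.6,-0.9,0],[0.6,-0.9,0],[0.6,-0.9,0],[0.6,-0.9,0],[0,0,0],[0,0,0],[0,0,0],[0,0,0]], "twist": [[0,0,0],[0,0,0],[0,0,0],[0,0,0],[0,0,0],[0,0,0],[0,0,0],[0,0,0],[0,0,0],[0,0,0]], "jaw": [40,40,40,40,40,40,40,40,40,40]}}

```text
time: 63.45
tool_pos: [0.594, 0.1091, 0.2237]
tool_rot: [0.139, 0.99, 0.0, -0.0]
force: [-1.2, 0.4, -0.5]
finger_gap: 0.466
gripper_force: 0.0
```

```bash
python3 pic.py g11 .412 .325 .1 32;python3 - <<'E'
from h import *
for n in("side","top"):
  c=capture(n); cv2.imwrite(f"pics/end_{n}.png",c["pixels"][:,:,::-1])
  print(n,sil(c,"cover_mid",[.4145,.3243,.139]).round(1))
  for k in("cover_mid","knob1_mid"):
    for d in outline_of(n,k):print(k,d["bbox"],d["conf"])
E
```

```text
side origin [209 126] scale 6.25
top origin [150 262] scale 6.25
63.55 [0.59418247 0.1088993  0.22362582] [-0.26239376  0.45949542 -0.15768767] 0.0 0.4744058168256999
side [232.2 137.9 250.7 151.6]
cover_mid [233.8, 140.8, 247.7, 153.7] 0.68
cover_mid [390.5, 285.7, 423.8, 350.9] 0.4
knob1_mid [387.7, 284.7, 422.9, 351.6] 0.6
knob1_mid [273.2, 160.0, 301.3, 178.6] 0.55
top [166.7 282.7 189.3 304.7]
cover_mid [164.9, 281.7, 188.9, 304.0] 0.95
knob1_mid [425.6, 167.9, 456.4, 202.9] 0.37
```

View pics/g11.png

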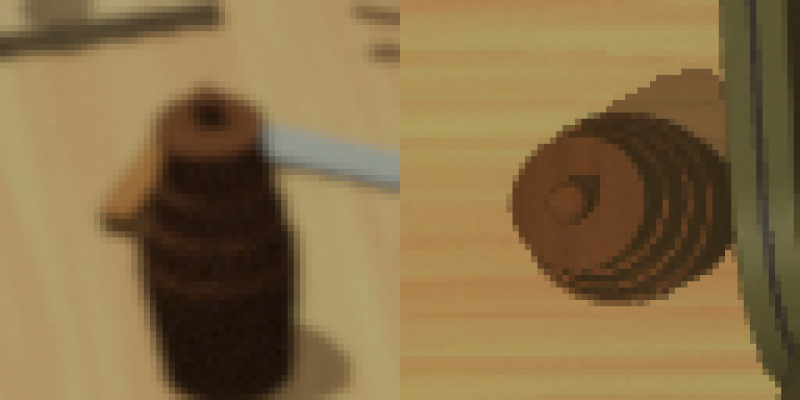

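View pics/end_top.png

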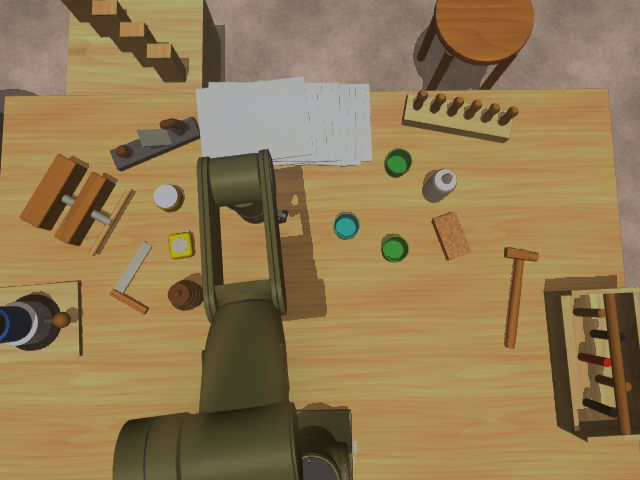

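```bash
python3 -c "from rig import *;print(job.close_job())"
```

```text
the job is handed in; nothing more can be done
None
```

The four cups are nested in size order, both loose knobs I found on the bench are inside, and the cover sits level on the rim; the job is handed in at about 64 s of the 210 s allowed.

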